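# Swipe the hob's heat up to full

### The arm

A 6-joint arm with a two-finger parallel gripper is mounted at the origin on a cart in front of the work surface, level with it; the furniture and walls round the work are solid. World frame = base frame: x ahead of the robot, y to its left, z up, the work surface at z = 0. Lengths are in m, angles in rad, forces in N, time in s.
With the tool pointing down it reaches from about 0.25 to 0.775 m from the base axis. Payload 4 kg.
Tool frame: the origin (TCP) lies on the front face of the gripper's body, between the roots of the fingers; the fingertips stand 73 mm ahead of it and the grasp point (between the pads) lies 54 mm ahead of it (ctrl.pinch_z is the distance from the TCP to the grasp point, in m); z points along the fingers, y is the line along which they close (so a half turn about z gives the same grasp; the last joint's range is limited). The gripper opens to 85 mm and grips with 20 to 120 N. Pads are 22 mm wide; open, the fingers measure 114 mm over their backs; the gripper's body (76 mm by 85 mm) begins 54 mm behind the grasp point. The pads swing forward as they close: fully open they stand 13 mm farther back than shut.
Start: joints at [-1.249, 0.087, 1.371, -0, 1.684, -0.103], TCP at [0.227, -0.501, 0.304] pointing down, gripper open.
Joint ranges: [-3.1, 3.1], [-0.76, 2.03], [0.27, 2.55], [-1.08, 4.22], [0.17, 2.65], [-2.57, 2.57]. Speed limits (rad/s): [2.79, 2.79, 3.14, 3.14, 3.14, 3.14].

### API

Orientations are given as a unit quaternion [w, x, y, z].
In Python, from rig import ctrl gives the robot as it stands. The module is installed in compiled form; this text tells all that it offers.
- The arm moves only by the shell command python3 -m creep 'ROWS'. ROWS is JSON, a list of rows, each a list of 7 numbers: the shift along the tool's x, y, z normalised to -1 to 1, where 1 is 0.2 m, then the turn, a rotation vector about the tool's x, y, z normalised to -1 to 1, where 1 is 60 degrees, then the closure, from 0 (fully open) to 1 (shut). In form: [[tx, ty, tz, wx, wy, wz, hand], ...]. A call has 1 to 5 rows; each row is the pose to reach, as a shift and turn from the pose commanded when the call began, along the tool's axes at that moment; what a row does not reach only later rows make up. A row lasts 1/12 s, in which the tool goes at most 41.7 mm and 7.16 degrees, less where a joint would pass 70% of its speed; a pose out of reach is approached as far as the arm can. A call with a number of a shift or a turn outside -1 to 1 is refused whole. A call with a gripper value outside its range is refused whole. The fingers move at their own pace and stop on an object; the grip force is fixed at half the most. Time passes only in rows, so rows that repeat a pose let the fingers close. It gives the time, the measured TCP pose, the force, the opening and the grip force at its end, in the units of the state.
- ctrl.get_state(): the state, without advancing time (a new reading comes with each control period).
- ctrl.snapshot(name): name is "side" or "top"; returns a dict with "pixels" (400x640x3 uint8, red, green, blue), "mtx" (3x3 intrinsics, pixels), "k1" (the pictures are not rectified: a ray, as slopes to the right and down, at radius r is drawn at 1 + k1 r^2 times it, then the intrinsics apply), "R" (3x3) and "t" (3): a world point X has camera coordinates R X + t. Camera axes: x right, y down, z forward; pixel columns grow to the right and rows downward; lengths in m; the calibration is good to about 2 mm. A picture is of the moment at which its call begins. There is no depth.
- ctrl.close_job(): hands the job in; it is judged then, once.
The state is a dict: "clock": time; "joint_positions": joint angles; "dq": joint speeds; "tau": joint torques, N m; "ee_pos": TCP position; "tcp_rot": TCP orientation; "ft_force": force on the tool from outside, world axes, zero at the start; "wrist_torque": the same for the moment, N m; "grip_width": finger opening in m; "grip_force": force on a finger pad.
Only numpy, scipy, OpenCV 4.12 (cv2) and the standard library are available. Lean on these libraries where they do the work, as an engineer would, in place of code of your own. Each camera call takes 0.05 s, during which the arm holds its last target. There are 200 camera calls.

### The job

Turn the round hob up to full: with the gripper closed, set the fingertips lightly on the blue rib of the raised curved white touch bar, slide them along the bar over the green, yellow and orange ribs to the red one, and finish while holding them there, still resting lightly on the red rib. Do not touch the hob's glass or casing, do not push the springy bar down to its stop, and leave the pot and everything else standing where it is.

Things in the scene. Friction and masses are not known exactly. Their poses are not given: they have to be found in the camera images.
- hob: round portable induction hob, fixed: 294 mm across, pale metal casing and black glass top 50 mm above the worktop. Origin on its axis at worktop level, z up. The touch bar curves round its -x side; yaw differs from run to run.
- bar (a joint): how far the touch bar is pushed down, in m: 0 at rest, grows downwards, stop at 0.008. A spring: it starts to give at about 1 N and needs 1 N more for every mm. It moves straight down as a whole (ribs included) wherever it is pressed.
- bar_axis (a point): the white touch bar on the hob: an arc 26 mm wide about the hob's axis, centre line of radius 100 mm, spanning 136 degrees, its flat upper face 14 mm above the glass (64 mm above the worktop) at rest. The point lies on the hob's axis at the level of the upper face, z up; in its frame the ribs lie at 120, 150, 180, 210 and 240 degrees from +x (counter-clockwise from above), blue to red, 52 mm apart.
- mark_1: the blue rib (first, where the stroke starts): a low round rib across the bar, 22 mm long, about 10 mm wide where it rises 1.2 mm above the bar's face. Origin at the top of the rib, centre of the bar's width; x along the rib, radially outwards from the hob's axis.
- mark_2: the green rib (second): a low round rib across the bar, 22 mm long, about 10 mm wide where it rises 1.2 mm above the bar's face. Origin at the top of the rib, centre of the bar's width; x along the rib, radially outwards from the hob's axis.
- mark_3: the yellow rib (third): a low round rib across the bar, 22 mm long, about 10 mm wide where it rises 1.2 mm above the bar's face. Origin at the top of the rib, centre of the bar's width; x along the rib, radially outwards from the hob's axis.
- mark_4: the orange rib (fourth): a low round rib across the bar, 22 mm long, about 10 mm wide where it rises 1.2 mm above the bar's face. Origin at the top of the rib, centre of the bar's width; x along the rib, radially outwards from the hob's axis.
- mark_5: the red rib (last, where the stroke ends): a low round rib across the bar, 22 mm long, about 10 mm wide where it rises 1.2 mm above the bar's face. Origin at the top of the rib, centre of the bar's width; x along the rib, radially outwards from the hob's axis.
- stretch_1: the 14 mm long middle stretch of the bar, half-way between the blue and the green rib, white and flush like the rest of the bar. Origin at its centre on the bar's upper face.
- stretch_2: the 14 mm long middle stretch of the bar, half-way between the green and the yellow rib, white and flush like the rest of the bar. Origin at its centre on the bar's upper face.
- stretch_3: the 14 mm long middle stretch of the bar, half-way between the yellow and the orange rib, white and flush like the rest of the bar. Origin at its centre on the bar's upper face.
- stretch_4: the 14 mm long middle stretch of the bar, half-way between the orange and the red rib, white and flush like the rest of the bar. Origin at its centre on the bar's upper face.
- pot: small open copper-coloured pot, 90 mm across, 60 mm high, with a stub handle that points away from the bar (110 mm from the pot's axis, below the rim), standing loose on the glass inside the curve of the bar, at least 30 mm from it. Origin at the centre of its underside (50 mm above the worktop).
- tomato: loose tomato, about 60 mm, to the left of the hob. Origin at its underside.
- onion: loose onion, about 71 mm, to the left of the hob. Origin at its underside.
- lemon: loose lemon, 78 x 55 x 56 mm, to the right of the hob. Origin at its underside.
- tin_small: loose food tin, 57 mm across, 72 mm high, to the right of the hob. Origin at its underside.
- sardine_tin: loose flat tin, 63 x 105 x 26 mm, to the right of the hob. Origin at its underside.
There are look-alikes about, which are no part of the job. What is shaped like the pot but pink or turquoise is not meant.

How it is judged:
By the outcome, as a careful person would: the job done as asked, in the order asked, and still so for the second after the job is handed in, while the arm keeps its last pose, push and grip.
It also fails if it takes over 45 s, if anything falls off the work surface, if the arm or the gripper's body presses on something with over 40 N, if the wrist force passes 120 N, or if a joint passes its speed limit or range.

## Working session

There is one attempt and no reset: what is moved stays moved. The work goes in short steps, Python scripts to look and compute and a shell command to move; the robot and the scene stay as the last step left them, time stands still between calls to the robot, and variables do not carry over. Pictures are saved under pics/ and viewed, at most 10 in all, crops included, and the job is handed in when it is done.

```bash
mkdir -p pics
python3 - <<'E'
from rig import ctrl
import cv2,pickle
d={}
for n in("side","top"):
    s=ctrl.snapshot(n);d[n]=s;cv2.imwrite(f"pics/{n}0.png",s["pixels"][:,:,::-1]);print(n,s["mtx"],s["k1"],s["R"],s["t"])
pickle.dump(d,open("d.pkl","wb"));print(ctrl.get_state())
E
```

```text
side [[498.16652416   0.         306.96233981]
 [  0.         498.16652416 197.03888687]
 [  0.           0.           1.        ]] -0.04165177279683334 [[-0.96753388 -0.25248942 -0.01128203]
 [-0.10214778  0.43147853 -0.89632143]
 [ 0.23117964 -0.86606892 -0.44326133]] [0.54746294 0.09239931 1.8721982 ]
top [[500.35819259   0.         319.76863633]
 [  0.         500.35819259 196.66574067]
 [  0.           0.           1.        ]] -0.006707043933723912 [[ 0.02436803 -0.99959175  0.01491776]
 [-0.9896908  -0.02622793 -0.1407985 ]
 [ 0.14113228 -0.01133299 -0.98992588]] [0.0615268  0.57871787 1.73191998]
{'clock': 0.1, 'joint_positions': array([-1.24911206e+00,  8.78728207e-02,  1.37208536e+00,  4.41056246e-05,
        1.68360572e+00, -1.03057951e-01]), 'dq': array([ 0.00056361, -0.00025993, -0.00130803,  0.000151  , -0.00028423,
       -0.00123486]), 'tau': array([ 2.32060847e-03, -3.53017652e+01, -3.14217067e+01, -1.09437663e-04,
        7.99746893e-03, -1.38200939e-06]), 'ee_pos': array([ 0.22657936, -0.50083281,  0.30286957]), 'tcp_rot': array([-9.82128438e-04,  9.77532891e-01,  2.10780634e-01, -8.57425763e-05]), 'ft_force': array([-0.11296341,  0.51731088,  0.16578867]), 'wrist_torque': array([-0.00855986, -0.00226953, -0.04794007]), 'grip_force': 0.0, 'grip_width': 0.0854899054682975}
```

View pics/top0.png

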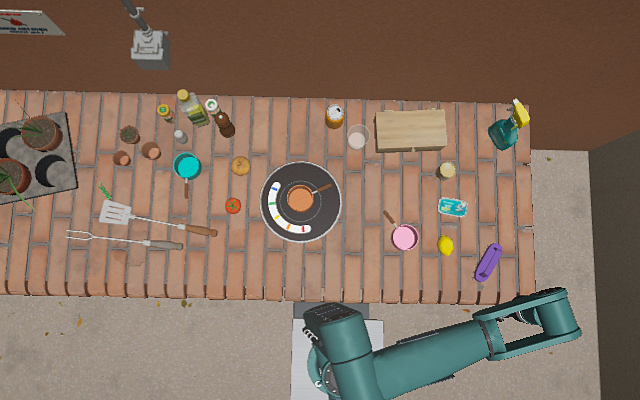

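View pics/side0.png

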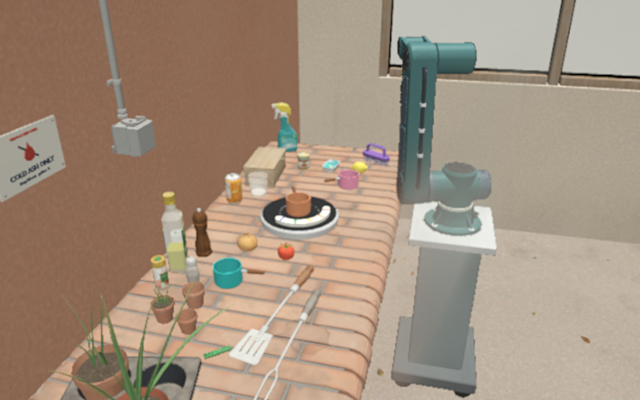

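Top view: the hob is centred near (301,202), with the white bar from about (275,188) to (306,229) on its lower left. The copper pot is at (300,199). Possible confusions are the turquoise pot (187,166), the pink pot (405,237) and the white lid or glass (358,135). I choose the white arc on the round black hob, and I'll measure it and check it in a close crop.

```bash
cat > h.py <<'E'
import numpy as np,cv2,pickle
def ray(s,uv,z):
    K=s["mtx"];d=((np.array(uv,float)-K[:2,2])/[K[0,0],K[1,1]]);r=d.copy()
    for _ in range(10): r=d/(1+s["k1"]*(r@r))
    R,t=s["R"],s["t"];c=-R.T@t;v=R.T@np.r_[r,1];return c+v*(z-c[2])/v[2]
def pix(s,X):
    c=s["R"]@np.array(X)+s["t"];p=c[:2]/c[2];p=p*(1+s["k1"]*(p@p));return p*s["mtx"][0,0]+s["mtx"][:2,2]
E
python3 - <<'E'
from h import *
d=pickle.load(open("d.pkl","rb"));s=d["top"];im=s["pixels"]
hsv=cv2.cvtColor(im,cv2.COLOR_RGB2HSV).astype(int)
H,S,V=hsv[...,0],hsv[...,1],hsv[...,2]
yy,xx=np.mgrid[:400,:640]
reg=((xx-301)**2+(yy-202)**2<38**2)&((xx-301)**2+(yy-202)**2>18**2)
lohi={"blue":(95,130),"green":(40,90),"yellow":(24,36),"orange":(9,22),"red":(0,6)}
for z0,n in((0.0652,"x"),):
  for k,(a,b) in lohi.items():
    m=reg&(H>=a)&(H<=b)&(S>60)&(V>110)
    if k=="red": m=reg&((H<=6)|(H>172))&(S>60)&(V>110)
    m&=~((xx>300)&(yy<215))
    if m.sum():
        w=(S*m); u=(xx*w).sum()/w.sum();v=(yy*w).sum()/w.sum();print(k,m.sum(),round(u,1),round(v,1),ray(s,(u,v),z0).round(4))
# glass/casing
for nm,m,z in(("bar",reg&(S<40)&(V>190),.064),("glass",((xx-301)**2+(yy-202)**2<37**2)&(V<90),.05)):
    n,l,st,c=cv2.connectedComponentsWithStats(m.astype(np.uint8));i=1+st[1:,4].argmax()
    pts=np.argwhere(l==i)[:,::-1];print(nm,st[i],c[i])
    W=np.array([ray(s,p,z)[:2] for p in pts])
    if nm=="glass":
        hull=cv2.convexHull(W.astype(np.float32));print(cv2.minEnclosingCircle(hull),cv2.fitEllipse(hull))
    else:
        A=np.c_[2*W,np.ones(len(W))];q=np.linalg.lstsq(A,(W**2).sum(1),rcond=None)[0];print("circ",q[:2],np.sqrt(q[2]+q[:2]@q[:2]))
cv2.imwrite("pics/crop0.png",cv2.resize(im[155:250,250:350,::-1],None,fx=6,fy=6,interpolation=cv2.INTER_CUBIC))
s=d["side"];cv2.imwrite("pics/crop1.png",cv2.resize(s["pixels"][180:245,250:350,::-1],None,fx=7,fy=7,interpolation=cv2.INTER_CUBIC))
E
```

```text
blue 14 274.0 188.6 [0.5978 0.2371 0.0652]
green 17 271.5 203.1 [0.5463 0.2439 0.0652]
yellow 17 276.7 216.8 [0.4989 0.224  0.0652]
orange 18 287.9 224.4 [0.4735 0.1843 0.0652]
red 14 302.7 228.7 [0.46   0.1327 0.0652]
bar [288 224  23   9 139] [299.        228.4676259]
circ [0.46404795 0.14407644] 0.02308489624903532
glass [ 265  166   73   73 2804] [304.87446505 200.56776034]
((0.5561885833740234, 0.1421598494052887), 0.13091708719730377) ((0.5562675595283508, 0.14178195595741272), (0.2588617503643036, 0.2615003287792206), 102.52738952636719)
```

View pics/crop0.png

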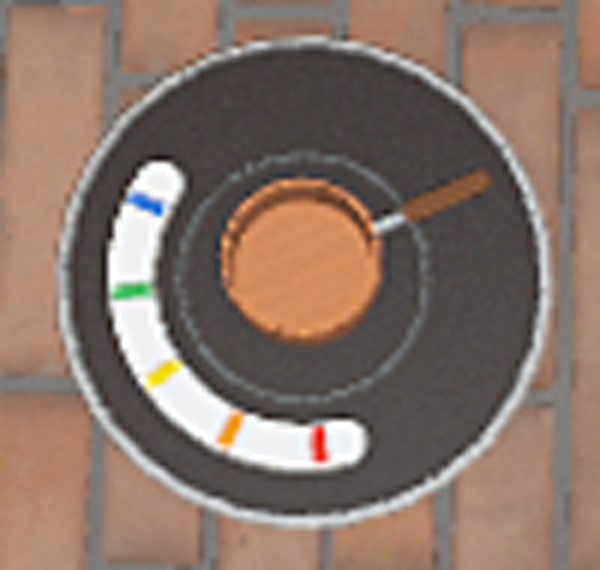

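The crop shows the white arc with its ribs in order: blue (147,204), green (131,291), yellow (162,373), orange (231,429), red (320,444) in crop pixels (÷6, +250/+155). The copper pot is inside the curve. Next I fit the known 100 mm / 30° pattern to the ribs, and check the height in the side view.

```bash
cat > fit.py <<'E'
from h import *
d=pickle.load(open("d.pkl","rb"));s=d["top"]
C=np.array([[147,204],[131,291],[162,373],[231,429],[320,444]])
P=np.array([ray(s,(c+.5)/6-.5+[250,155],.0652)[:2] for c in C])
a=np.radians([120,150,180,210,240]);M=.1*np.c_[np.cos(a),np.sin(a)]
p=P-P.mean(0);m=M-M.mean(0);Hc=m.T@p;yaw=np.arctan2(Hc[0,1]-Hc[1,0],Hc[0,0]+Hc[1,1])
R=np.array([[np.cos(yaw),-np.sin(yaw)],[np.sin(yaw),np.cos(yaw)]]);c=P.mean(0)-R@M.mean(0)
print("centre",c.round(4),"yaw deg",np.degrees(yaw).round(2),"resid mm",((P-(M@R.T+c))*1e3).round(1).tolist())
Q=M@R.T+c;print(Q.round(4).tolist())
E
python3 - <<'E'
from fit import *
s=d["side"];im=s["pixels"][180:245,250:350,::-1]
im=cv2.resize(im,None,fx=7,fy=7,interpolation=cv2.INTER_CUBIC)
for q in Q:
    u=pix(s,[*q,.0652]);cv2.circle(im,tuple(int(v) for v in ((u-[250,180]+.5)*7)),9,(255,0,255),1)
cv2.imwrite("pics/crop1.png",im)
E
```

```text
centre [0.5596 0.1449] yaw deg -52.65 resid mm [[-0.3, -0.3], [-0.4, 0.1], [0.2, 0.1], [0.5, 0.2], [0.0, -0.1]]
[[0.5981, 0.2372], [0.5468, 0.2441], [0.4989, 0.2244], [0.4673, 0.1834], [0.4604, 0.1321]]
```

View pics/crop1.png

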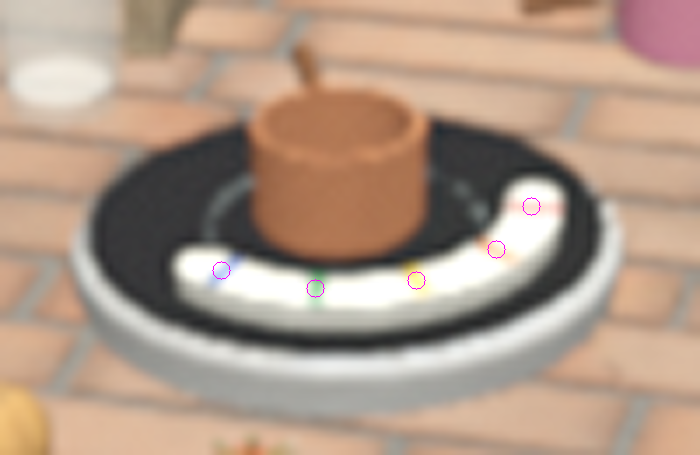

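The residuals are under 0.6 mm and the side view agrees: the projected circles sit on the ribs at the expected height. I'll move high across towards the blue rib with the gripper closing.

```bash
python3 -m creep '[[0.15,-0.12,0,0,0,0,1],[0.3,-0.24,0,0,0,0,1],[0.46,-0.37,0,0,0,0,1],[0.62,-0.5,0,0,0,0,1],[0.78,-0.63,0,0,0,0,1]]'
python3 -m creep '[[0.15,-0.12,0,0,0,0,1],[0.3,-0.24,0,0,0,0,1],[0.46,-0.37,0,0,0,0,1],[0.62,-0.5,0,0,0,0,1],[0.78,-0.63,0,0,0,0,1]]'
```

```text
clock: 0.52
ee_pos: [0.3171, -0.3202, 0.3033]
tcp_rot: [-0.0, 0.978, 0.21, -0.0]
ft_force: [0.6, -0.7, 0.1]
grip_width: 0.0253
grip_force: 0.0
clock: 0.93
ee_pos: [0.4073, -0.141, 0.3036]
tcp_rot: [0.0, 0.978, 0.211, -0.0]
ft_force: [0.7, -0.6, -0.0]
grip_width: 0.0002
grip_force: 0.0
```

```bash
python3 -m creep '[[0.15,-0.12,0,0,0,0,1],[0.3,-0.24,0,0,0,0,1],[0.46,-0.37,0,0,0,0,1],[0.62,-0.5,0,0,0,0,1],[0.78,-0.63,0,0,0,0,1]]'
python3 -m creep '[[0.15,-0.12,0,0,0,0.1,1],[0.3,-0.24,0,0,0,0.2,1],[0.46,-0.37,0,0,0,0.3,1],[0.62,-0.5,0,0,0,0.4,1],[0.78,-0.63,0,0,0,0.5,1]]'
python3 -m creep '[[0,0,0.05,0,0,0.07,1],[0,0,0.1,0,0,0.14,1],[0,0,0.15,0,0,0.2,1],[0,0,0.2,0,0,0.28,1],[0,0,0.2,0,0,0.28,1]]'
cat > go.py <<'E'
from fit import *
from rig import ctrl
from scipy.spatial.transform import Rotation as Ro
import sys
s=ctrl.get_state();w,x,y,z=s["tcp_rot"];R3=Ro.from_quat([x,y,z,w]).as_matrix()
tip=s["ee_pos"]+.073*R3[:,2];v=tip[:2]-c;ang=np.degrees(np.arctan2(v[1],v[0]))-np.degrees(yaw)
print("clock",s["clock"],"tip",tip.round(4),"R mm",(np.hypot(*v)*1e3).round(1),"arcdeg",(ang%360).round(2),"x yaw",np.degrees(np.arctan2(R3[1,0],R3[0,0])).round(2),"tilt",R3[:2,2].round(4),"F",s["ft_force"].round(2),"q6",s["joint_positions"][5].round(2))
if len(sys.argv)>1:
    q=Q[int(sys.argv[1])];print("shift norm",(R3.T@(np.r_[q,.0652]-tip)/.2).round(4))
E
python3 go.py 0
```

```text
clock: 1.35
ee_pos: [0.4975, 0.0383, 0.3035]
tcp_rot: [0.0, 0.978, 0.211, -0.0]
ft_force: [1.2, -0.7, 0.2]
grip_width: -0.0003
grip_force: 0.0
clock: 1.77
ee_pos: [0.5878, 0.2172, 0.3031]
tcp_rot: [0.0, 0.999, -0.052, -0.001]
ft_force: [0.7, -0.3, 1.1]
grip_width: -0.0
grip_force: 0.0
clock: 2.18
ee_pos: [0.5865, 0.2152, 0.2601]
tcp_rot: [0.002, 0.981, -0.195, -0.003]
ft_force: [-1.4, 0.3, -0.2]
grip_width: -0.0002
grip_force: 0.0
centre [0.5596 0.1449] yaw deg -52.65 resid mm [[-0.3, -0.3], [-0.4, 0.1], [0.2, 0.1], [0.5, 0.2], [0.0, -0.1]]
[[0.5981, 0.2372], [0.5468, 0.2441], [0.4989, 0.2244], [0.4673, 0.1834], [0.4604, 0.1321]]
clock 2.1833 tip [0.586  0.215  0.1871] R mm 74.9 arcdeg 122.0 x yaw -22.52 tilt [-0.0064 -0.0018] F [-1.43  0.34 -0.22] q6 2.22
shift norm [ 0.0165 -0.128   0.6088]
```

```bash
sed -i 's/^print("centre/#&/;s/;print(Q.*//' fit.py
python3 -m creep '[[0.01,-0.06,0.1,0,0,0,1],[0.01,-0.12,0.2,0,0,0,1],[0.01,-0.12,0.3,0,0,0,1],[0.01,-0.12,0.4,0,0,0,1],[0.01,-0.12,0.45,0,0,0,1]]'
python3 -m creep '[[0,0,0,0,0,0,1],[0,0,0,0,0,0,1]]'
python3 go.py 0
python3 - <<'E'
from fit import *
from rig import ctrl
ims=[]
for n,(x0,y0) in(("top",(250,155)),("side",(250,160))):
    s=ctrl.snapshot(n);im=s["pixels"][y0:y0+85,x0:x0+100,::-1]
    im=cv2.resize(im,None,fx=4,fy=4,interpolation=cv2.INTER_CUBIC)
    st=ctrl.get_state()["ee_pos"]
    for X,col in(([st[0],st[1],st[2]-.073],(0,0,255)),([*Q[0],.0652],(255,0,255))):
        cv2.circle(im,tuple(int(v) for v in ((pix(s,X)-[x0,y0]+.5)*4)),5,col,1)
    ims.append(im)
cv2.imwrite("pics/a.png",np.hstack(ims))
E
```

```text
clock: 2.6
ee_pos: [0.5974, 0.2364, 0.1708]
tcp_rot: [0.001, 0.981, -0.194, -0.002]
ft_force: [-0.9, 0.4, -1.3]
grip_width: 0.0
grip_force: 0.0
clock: 2.77
ee_pos: [0.5985, 0.2365, 0.1738]
tcp_rot: [0.0, 0.981, -0.194, -0.0]
ft_force: [0.4, 0.4, 0.1]
grip_width: 0.0005
grip_force: 0.0
clock 2.7667 tip [0.5984 0.2365 0.1008] R mm 99.4 arcdeg 119.67 x yaw -22.42 tilt [-0.0008 -0.0003] F [0.37 0.39 0.07] q6 2.25
shift norm [-0.0028 -0.0029  0.1781]
```

View pics/a.png

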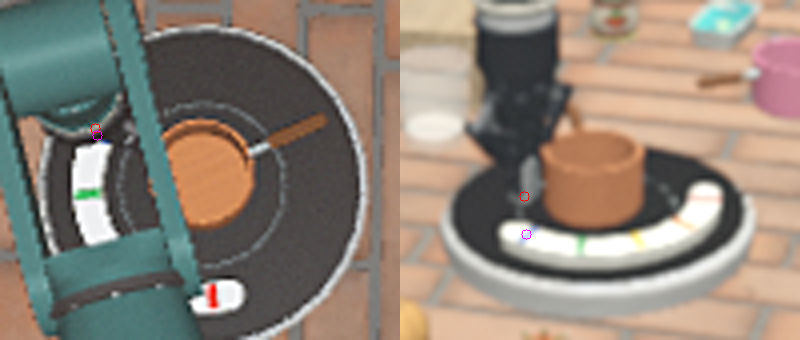

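The arm hides the blue rib from above. In the side view the fingertip (~525,198) hangs straight above the blue rib (~527,235). I'll descend to just above it, then feel.

```bash
python3 -m creep '[[0,0,0.05,0,0,0,1],[0,0,0.1,0,0,0,1],[0,0,0.13,0,0,0,1],[0,0,0.15,0,0,0,1],[0,0,0.155,0,0,0,1]]'>/dev/null
python3 -m creep '[[0,0,0,0,0,0,1],[0,0,0,0,0,0,1],[0,0,0,0,0,0,1]]'; python3 go.py 0
python3 -m creep '[[0,0,0.005,0,0,0,1],[0,0,0.005,0,0,0,1],[0,0,0.005,0,0,0,1]]' | grep -E 'ee|ft'
python3 -m creep '[[0,0,0.005,0,0,0,1],[0,0,0.005,0,0,0,1],[0,0,0.005,0,0,0,1]]' | grep -E 'ee|ft'
```

```text
clock: 3.53
ee_pos: [0.5988, 0.2368, 0.1434]
tcp_rot: [-0.0, 0.981, -0.195, 0.0]
ft_force: [0.1, -0.3, 0.6]
grip_width: 0.0001
grip_force: 0.0
clock 3.5333 tip [0.5989 0.2368 0.0704] R mm 99.9 arcdeg 119.49 x yaw -22.46 tilt [0.0009 0.0002] F [ 0.07 -0.33  0.55] q6 2.25
shift norm [-0.0044 -0.0005  0.026 ]
ee_pos: [0.5986, 0.2367, 0.1421]
ft_force: [0.8, -0.2, 0.2]
ee_pos: [0.5985, 0.2366, 0.1408]
ft_force: [-0.3, -0.5, 0.1]
```

```bash
for i in 1; do
python3 -m creep '[[0,0,0.005,0,0,0,1],[0,0,0.005,0,0,0,1],[0,0,0.005,0,0,0,1]]' | grep -E 'ee|ft'
python3 -m creep '[[0,0,0.005,0,0,0,1],[0,0,0.005,0,0,0,1],[0,0,0.005,0,0,0,1]]' | grep -E 'ee|ft'
python3 -m creep '[[0,0,0.005,0,0,0,1],[0,0,0.005,0,0,0,1],[0,0,0.005,0,0,0,1]]' | grep -E 'ee|ft'
done
```

```text
ee_pos: [0.5985, 0.2366, 0.1397]
ft_force: [-0.0, -0.1, 0.4]
ee_pos: [0.5985, 0.2366, 0.1388]
ft_force: [0.3, 0.2, -0.1]
ee_pos: [0.5985, 0.2367, 0.1379]
ft_force: [-1.2, -0.6, 0.2]
```

```bash
python3 -m creep '[[0,0,0.005,0,0,0,1],[0,0,0.005,0,0,0,1],[0,0,0.005,0,0,0,1]]' | grep -E 'ee|ft'
python3 -m creep '[[0,0,0.004,0,0,0,1],[0,0,0.004,0,0,0,1],[0,0,0.004,0,0,0,1]]' | grep -E 'ee|ft'
```

```text
ee_pos: [0.5986, 0.2367, 0.1372]
ft_force: [-0.3, 0.6, 0.9]
ee_pos: [0.5986, 0.2367, 0.1364]
ft_force: [-1.0, -0.4, 2.6]
```

```bash
python3 -m creep '[[-0.002,0.0,0.006,0,0,0,1],[-0.002,0,0.006,0,0,0,1],[-0.002,0,0.006,0,0,0,1],[-0.002,0,0.006,0,0,0,1]]' | grep -E 'ee|ft'; python3 go.py 0
```

```text
ee_pos: [0.5985, 0.2367, 0.1353]
ft_force: [-0.0, -1.3, 3.4]
clock 5.6167 tip [0.5986 0.2367 0.0623] R mm 99.7 arcdeg 119.63 x yaw -22.47 tilt [ 0.0011 -0.0001] F [-0.04 -1.28  3.39] q6 2.25
shift norm [-0.0032 -0.0015 -0.0145]
```

Contact with the blue rib: 3.4 N, bar about 2.7 mm down. Now I slide in 15° arcs, turning with the bar.

```bash
python3 -m creep '[[-0.026,0.001,0,0,0,-0.05,1],[-0.052,0.003,0,0,0,-0.1,1],[-0.078,0.006,0,0,0,-0.15,1],[-0.104,0.011,0,0,0,-0.2,1],[-0.129,0.017,0,0,0,-0.25,1]]' | grep ft; python3 go.py
python3 -m creep '[[-0.026,0.001,0,0,0,-0.05,1],[-0.052,0.003,0,0,0,-0.1,1],[-0.078,0.006,0,0,0,-0.15,1],[-0.104,0.011,0,0,0,-0.2,1],[-0.129,0.017,0,0,0,-0.25,1]]' | grep ft; python3 go.py
```

```text
ft_force: [1.4, -1.2, 2.1]
clock 6.0333 tip [0.5737 0.2437 0.0622] R mm 99.8 arcdeg 134.54 x yaw -7.32 tilt [0.0022 0.0005] F [ 1.38 -1.16  2.13] q6 2.01
ft_force: [1.3, 0.4, 3.2]
clock 6.45 tip [0.5482 0.244  0.0627] R mm 99.8 arcdeg 149.22 x yaw 7.69 tilt [0.0037 0.0013] F [1.29 0.44 3.24] q6 1.76
```

```bash
python3 -m creep '[[-0.026,0.001,0.001,0,0,-0.05,1],[-0.052,0.003,0.001,0,0,-0.1,1],[-0.078,0.006,0.002,0,0,-0.15,1],[-0.104,0.011,0.002,0,0,-0.2,1],[-0.13,0.017,0.002,0,0,-0.25,1]]' | grep ft; python3 go.py
python3 -m creep '[[-0.026,0.001,0,0,0,-0.05,1],[-0.052,0.003,0,0,0,-0.1,1],[-0.078,0.006,0,0,0,-0.15,1],[-0.104,0.011,0,0,0,-0.2,1],[-0.13,0.017,0,0,0,-0.25,1]]' | grep ft; python3 go.py
```

```text
ft_force: [1.9, 0.7, 2.8]
clock 6.8667 tip [0.5224 0.2373 0.062 ] R mm 99.6 arcdeg 164.59 x yaw 22.69 tilt [0.0026 0.0014] F [1.93 0.75 2.82] q6 1.5
ft_force: [2.0, 2.3, 3.2]
clock 7.2833 tip [0.5001 0.2246 0.0624] R mm 99.4 arcdeg 179.38 x yaw 37.69 tilt [0.0038 0.0024] F [2.03 2.32 3.25] q6 1.23
```

```bash
python3 -m creep '[[-0.026,0.001,0,0,0,-0.05,1],[-0.052,0.002,0,0,0,-0.1,1],[-0.078,0.005,0,0,0,-0.15,1],[-0.104,0.009,0,0,0,-0.2,1],[-0.13,0.015,0,0,0,-0.25,1]]' | grep ft; python3 go.py
python3 -m creep '[[-0.026,0.001,0,0,0,-0.05,1],[-0.052,0.003,0,0,0,-0.1,1],[-0.078,0.006,0,0,0,-0.15,1],[-0.104,0.011,0,0,0,-0.2,1],[-0.13,0.017,0,0,0,-0.25,1]]' | grep ft; python3 go.py 3
```

```text
ft_force: [1.4, 1.1, 1.8]
clock 7.7 tip [0.4807 0.2061 0.0619] R mm 99.9 arcdeg 194.84 x yaw 52.7 tilt [0.002 0.002] F [1.4  1.15 1.85] q6 0.95
ft_force: [2.2, 1.8, 3.8]
clock 8.1167 tip [0.4677 0.1838 0.0622] R mm 99.7 arcdeg 209.7 x yaw 67.7 tilt [0.0024 0.0029] F [2.22 1.84 3.77] q6 0.65
shift norm [-0.0025 -0.0014 -0.015 ]
```

```bash
python3 -m creep '[[-0.026,0.001,0,0,0,-0.05,1],[-0.052,0.003,0,0,0,-0.1,1],[-0.078,0.006,0,0,0,-0.15,1],[-0.104,0.011,0,0,0,-0.2,1],[-0.13,0.017,0,0,0,-0.25,1]]' | grep ft; python3 go.py
python3 -m creep '[[-0.026,0.001,0,0,0,-0.05,1],[-0.052,0.003,0,0,0,-0.1,1],[-0.078,0.006,0,0,0,-0.15,1],[-0.104,0.011,0,0,0,-0.2,1],[-0.13,0.017,0,0,0,-0.25,1]]' | grep ft; python3 go.py 4
python3 -m creep '[[0,0,0,0,0,0,1],[0,0,0,0,0,0,1],[0,0,0,0,0,0,1],[0,0,0,0,0,0,1]]' | grep ft; python3 go.py 4
python3 - <<'E'
from fit import *
from rig import ctrl
ims=[]
for n,(x0,y0) in(("top",(250,155)),("side",(250,160))):
    s=ctrl.snapshot(n);im=s["pixels"][y0:y0+85,x0:x0+100,::-1]
    ims.append(cv2.resize(im,None,fx=4,fy=4,interpolation=cv2.INTER_CUBIC))
cv2.imwrite("pics/b.png",np.hstack(ims))
E
```

```text
ft_force: [0.1, 1.6, 1.9]
clock 8.5333 tip [0.4605 0.1581 0.0618] R mm 100.0 arcdeg 225.06 x yaw 82.7 tilt [0.0011 0.0021] F [0.12 1.64 1.88] q6 0.34
ft_force: [-0.4, 2.7, 4.2]
clock 8.95 tip [0.4604 0.1323 0.0619] R mm 100.0 arcdeg 239.92 x yaw 97.7 tilt [0.0008 0.0029] F [-0.41  2.72  4.21] q6 0.02
shift norm [-0.0007 -0.0001 -0.0164]
ft_force: [-0.1, 0.1, 3.9]
clock 9.2833 tip [0.4605 0.1314 0.0617] R mm 100.0 arcdeg 240.43 x yaw 97.51 tilt [0.0008 0.0001] F [-0.09  0.13  3.93] q6 0.03
shift norm [ 0.0038 -0.0001 -0.0174]
```

View pics/b.png

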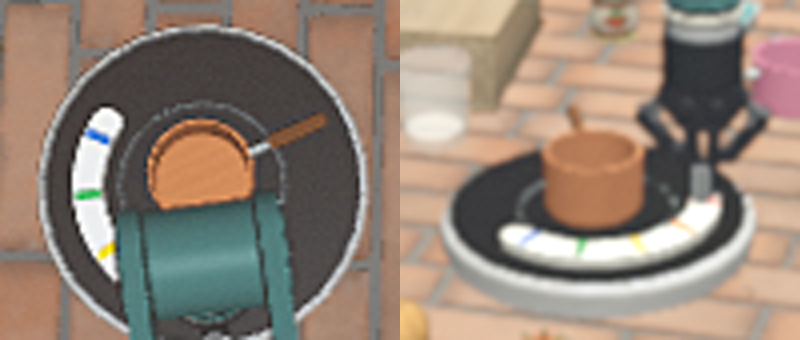

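The fingertips at (702,197) rest on the red rib, whose outer end shows just beside them at (714,201). The contact force is 3.9 N, and the pot hasn't moved. I'm handing it in.

```bash
python3 -c "
from rig import ctrl
print(ctrl.close_job())"
```

```text
the job is handed in; nothing more can be done
None
```

The closed fingertips slid along the bar from the blue rib to the red one and were still resting on red at about 4 N (bar about 3 mm down, stop at 8 mm) when I handed the job in at about 9.4 s; the pot stands where it was, and the hand-in returned no verdict.

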